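# Set a jaw gap with the knurled wheel

### The arm

A 6-joint arm with a two-finger parallel gripper is mounted at the origin on a cart in front of the work surface, level with it; the furniture and walls round the work are solid. World frame = base frame: x ahead of the robot, y to its left, z up, the work surface at z = 0. Lengths are in m, angles in rad, forces in N, time in s.
With the tool pointing down it reaches from about 0.3 to 0.875 m from the base axis. Payload 6.4 kg.
Tool frame: the origin (TCP) lies midway between the tips of the shut fingers; the grasp point (between the pads) lies 19 mm behind it (grasp_offset is the distance from the TCP to the grasp point, in m); z points along the fingers, y is the line along which they close (so a half turn about z gives the same grasp; the last joint's range is limited). The gripper opens to 85 mm and grips with 20 to 120 N. Pads are 22 mm wide; open, the fingers measure 114 mm over their backs; the gripper's body (76 mm by 85 mm) begins 54 mm behind the grasp point. The pads swing forward as they close: fully open they stand 13 mm farther back than shut.
Start: joints at [-1.528, 0.181, 1.607, -0, 1.354, -0.206], TCP at [0.142, -0.557, 0.231] pointing down, gripper open.
Joint ranges: [-2.99, 2.99], [-0.89, 2.07], [0.3, 2.58], [-1.14, 4.28], [0, 2.63], [-3.12, 3.12]. Speed limits (rad/s): [2.57, 2.57, 3.01, 3.14, 3.14, 3.14].

### API

Orientations are given as a unit quaternion [w, x, y, z].
In Python, from bench import * gives the robot as it stands. The module is installed in compiled form; this text tells all that it offers.
- The arm moves only by the tool servo_tool, never from a script. Its argument "commands" is text: rows parted by semicolons, each of 7 numbers parted by spaces: the turn, a rotation vector about the tool's x, y, z in rad, then the shift along the tool's x, y, z in mm, then the opening, from 0 (shut) to 1 (fully open). In form: wx wy wz dx dy dz claw; .... A call has 1 to 5 rows; each row shifts and turns the commanded pose from where the row before left it, along the tool's axes as they then stand; what a row does not reach is not made up. A row lasts 1/8 s, in which the tool goes at most 62.5 mm and 10.7 degrees, less where a joint would pass 70% of its speed; a pose out of reach is approached as far as the arm can. A call with a gripper value outside its range is refused whole. The fingers move at their own pace and stop on an object; the grip force is fixed at half the most. Time passes only in rows, so rows that do not move let the fingers close. It gives the time, the measured TCP pose, the force, the opening and the grip force at its end, in the units of the state.
- get_obs(): the state, without advancing time (a new reading comes with each control period).
- camera(name): name is "scene" or "top" or "wrist"; returns the picture (384x512x3 uint8, blue, green, red); there is no depth.
- calibration(name): a dict with "fx", "fy", "cx", "cy" (pixels), "k1" (the pictures are not rectified: a ray, as slopes to the right and down, at radius r is drawn at 1 + k1 r^2 times it, then the intrinsics apply), "R" (3x3) and "t" (3): a world point X has camera coordinates R X + t. Camera axes: x right, y down, z forward; pixel columns grow to the right and rows downward; lengths in m; the calibration is good to about 2 mm. A picture is of the moment at which its call begins: read the wrist's pose just before it. calibration takes no time and is no camera call; for the wrist camera it gives the pose at the moment of the call.
- hand_in(): hands the job in; it is judged then, once.
The state is a dict: "time_s": time; "q": joint angles; "dq": joint speeds; "joint_efforts": joint torques, N m; "eef_pos": TCP position; "eef_rot": TCP orientation; "wrist_force": force on the tool from outside, world axes, zero at the start; "torque": the same for the moment, N m; "opening": opening from 0.0 (shut) to 1.0 (fully open); "grasp_force": force on a finger pad.
Only numpy, scipy, OpenCV 4.12 (cv2) and the standard library are available. Lean on these libraries where they do the work, as an engineer would, in place of code of your own. Each camera call takes 0.05 s, during which the arm holds its last target. There are 200 camera calls.

### The job

Set the gap of the blue fixture for the next batch: roll its knurled wheel under a fingertip, stroke after stroke, until the white line on the sliding jaw stands within the red band of the gauge clip beside it, then take the hand away. Move the jaw only by the wheel, never by pushing the jaw itself, and leave the gauge block, the ring gauge and the loupe where they are.

Things in the scene. Friction and masses are not known exactly. Their poses are not given: they have to be found in the camera images.
- gap_fixture: Gap-setting fixture, grey base and blue sprung deck, 92 (x) x 240 (y) x 80 mm (scale rail: 14 mm more at -x), base fixed. Origin: centre of its underside. Its y axis runs along the guide rods from the wheel end (-y) to the fixed anvil (+y, top 57 mm above the bench); its -x side, with the rail, looks roughly to the robot. Blue cheeks beside the wheel: 43 mm wide outside, 62 mm long, tops 65 mm above the bench.
- wheel_crown (a point): Highest point of the knurled wheel at rest, 80 mm above the bench; fixed to the fixture, with its axes (does not turn). A stroke over the top here towards the anvil (fixture +y) moves the jaw to the anvil and closes the gap; the other way opens it. 4 mm of stroke without slip moves the jaw 1 mm. Pressing the wheel in 4 mm grips it well. Several short strokes are needed, lifting off between.
- knurled_wheel: Dark steel, bright ridges, four of them white; radius 30 mm, 22 mm wide, its top 15 mm bare. Origin: its centre, 50 mm above the bench at rest; x axis: the level axle, along the fixture's x. It sits with jaw and anvil on the blue deck, which is sprung: it sinks, level, after about 2 N, 1 mm for each further 1.2 N, at most 6 mm, and springs back. The wheel turns stiffly and stays where it is left.
- gap_jaw: Sliding jaw between wheel and anvil: a grey block 62 (x) x 22 (y) mm, top 56 mm above the bench, with a black plate at its -x side. Slides along the fixture's y (75 mm of travel), driven by the wheel. Origin: under the middle of the block, at bench height. Not to be touched.
- index_line (a point): End (next to the clip) of the white line, 3 mm wide, 16 mm long along x, on the jaw's black plate, 40 mm above the bench; axes are the fixture's. At the start it stands 12 to 60 mm short of the red band, towards the wheel.
- red_band (a point): Centre of the red band (10 mm wide along y, 16 mm long along x) on top of the white gauge clip (26 mm along y), 40 mm above the bench. The clip is locked on the scale rail. Axes are the fixture's. Aim: index_line at the same fixture y as this point (they then lie 10 mm apart, along x).
- gauge_block_mid (a point): Bystander: centre of a small loose steel block, 25x26x22 mm.
- ring_gauge_mid (a point): Bystander: centre of a loose flat steel ring, 58 mm across, 18 mm high.
- loupe_mid (a point): Bystander: centre of a loose black loupe, 41 mm across, 31 mm high.

How it is judged:
By the outcome, as a careful person would: the job done as asked, in the order asked, and still so for the second after the job is handed in, with the robot touching nothing.
It also fails if it takes over 51 s, if anything falls off the work surface, if the arm or the gripper's body presses on something with over 40 N, if the wrist force passes 120 N, or if a joint passes its speed limit or range.

## Working session

There is one attempt and no reset: what is moved stays moved. The work goes in short steps, Python scripts to look and compute and a tool call to move; the robot and the scene stay as the last step left them, time stands still between calls to the robot, and variables do not carry over. Pictures are saved under pics/ and viewed, at most 10 in all, crops included, and the job is handed in when it is done.

Besides the shell and the picture viewer there is one more tool, called as a command line: name --argument value ..., lists and objects as JSON in quotes. servo_tool: Moves the arm, as the interface text tells. Its arguments: {"type":"object","properties":{"commands":{"type":"string"}},"required":["commands"]}

```bash
mkdir -p pics; cat > h.py <<'E'
from bench import *
import numpy as np, cv2
def ray(c,u,v):
    d=np.array([(u-c["cx"])/c["fx"],(v-c["cy"])/c["fy"]]);s=d.copy()
    for _ in range(20): s=d/(1+c["k1"]*(s@s))
    R=np.array(c["R"]);t=np.array(c["t"])
    return -R.T@t, R.T@np.array([s[0],s[1],1])
def onz(c,u,v,z):
    o,d=ray(c,u,v); return o+d*(z-o[2])/d[2]
def proj(c,X):
    p=np.array(c["R"])@X+np.array(c["t"]); s=p[:2]/p[2]; s=s*(1+c["k1"]*(s@s))
    return s[0]*c["fx"]+c["cx"],s[1]*c["fy"]+c["cy"]
E
python3 - <<'E'
from h import *
a=camera("top");b=camera("scene")
cv2.imwrite("pics/top.png",a);cv2.imwrite("pics/scene.png",b)
o=get_obs();print(o["eef_pos"],o["eef_rot"],o["wrist_force"])
for n in("top","scene"):
  c=calibration(n);print(n,-np.array(c["R"]).T@np.array(c["t"]),c["fx"])
E
```

```text
[ 0.14157497 -0.55678258  0.23047249] [-7.90942677e-04  9.92270349e-01  1.24092404e-01  6.01546828e-05] [ 0.27867088  0.34012448 -0.04040625]
top [0.42632698 0.06169197 0.91687292] 385.76135377492915
scene [0.09918833 0.52339502 0.68681388] 384.6560341006382
```

View pics/top.png

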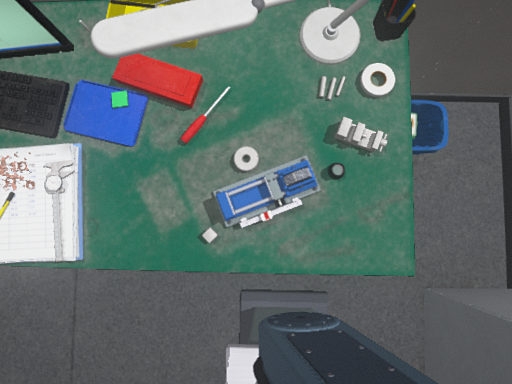

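View pics/scene.png

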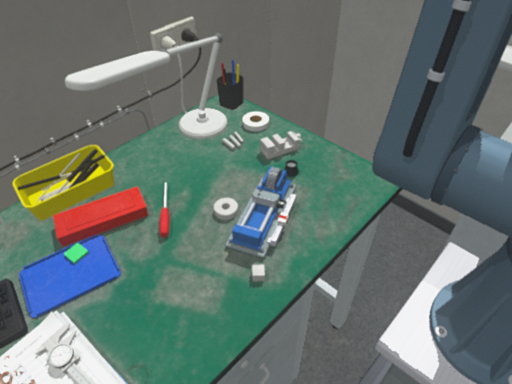

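The top view shows the fixture at about (268,190), with its wheel at (298,178) on the right and the anvil on the left. The gauge block is at (209,235), the ring at (246,158) and the loupe at (336,171). I'll enlarge the fixture next.

```bash
python3 - <<'E'
from h import *
a=cv2.imread("pics/top.png");x0,y0=195,140
cv2.imwrite("pics/topc.png",cv2.resize(a[y0:y0+110,x0:x0+155],None,fx=5,fy=5,interpolation=cv2.INTER_CUBIC))
c=calibration("top")
h=cv2.cvtColor(a,cv2.COLOR_BGR2HSV)
m=cv2.inRange(h,(105,120,60),(125,255,255));m[:,:205]=0;m[:,330:]=0;m[:145]=0;m[240:]=0
r=cv2.minAreaRect(cv2.findNonZero(m));print(r)
for u,v in cv2.boxPoints(r):print((u,v),onz(c,u,v,.05))
for n,u,v,z in(("red",266,216,.04),("wheel",298,178,.08)):print(n,onz(c,u,v,z))
E
```

```text
((266.40142822265625, 189.72113037109375), (28.52594757080078, 98.71253967285156), 69.02650451660156)
(np.float32(215.20996), np.float32(194.06952)) [0.50003554 0.18541283 0.05      ]
(np.float32(307.38242), np.float32(158.73676)) [ 0.58387021 -0.0223008   0.05      ]
(np.float32(317.5929), np.float32(185.37274)) [ 0.52334439 -0.0455365   0.05      ]
(np.float32(225.42044), np.float32(220.7055)) [0.44033176 0.1605851  0.05      ]
red [0.45281465 0.06968097 0.04      ]
wheel [0.53552656 0.00085002 0.08      ]
```

View pics/topc.png

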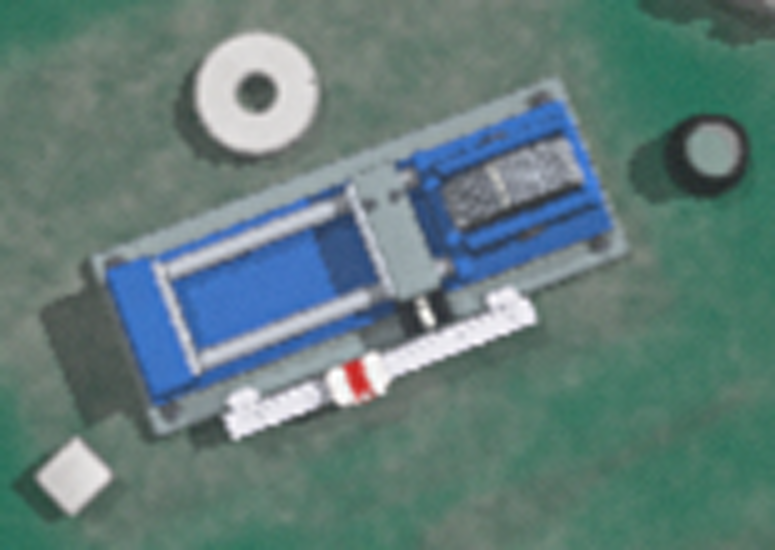

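servo_tool --commands "0 0 -0.134 0 0 0 0; 0 0 0 48 -31 0 0; 0 0 0 48 -31 0 0; 0 0 0 48 -31 0 0; 0 0 0 48 -31 0 0"

```text
time_s: 0.72
eef_pos: [0.274, -0.3688, 0.231]
eef_rot: [-0.0, 0.982, 0.19, 0.0]
wrist_force: [0.3, -0.7, 0.4]
opening: 0.002
grasp_force: 0.0
```

servo_tool --commands "0 0 0 48 -31 0 0; 0 0 0 48 -31 0 0; 0 0 0 48 -31 0 0; 0 0 0 48 -31 0 0; 0 0 0 48 -31 0 0"

```text
time_s: 1.35
eef_pos: [0.4388, -0.1354, 0.2312]
eef_rot: [0.0, 0.982, 0.19, 0.0]
wrist_force: [1.2, -0.4, 0.3]
opening: -0.0
grasp_force: 0.0
```

servo_tool --commands "0 0 0 48 -31 0 0; 0 0 0 48 -31 0 0; 0 0 0 0 0 0 0; 0 0 0 0 0 0 0"

```text
time_s: 1.85
eef_pos: [0.5036, -0.0436, 0.2307]
eef_rot: [-0.0, 0.982, 0.191, -0.001]
wrist_force: [0.2, -0.1, -0.5]
opening: -0.001
grasp_force: 0.0
```

```bash
python3 - <<'E'
from h import *
o=get_obs();print(o["time_s"],o["eef_pos"],o["eef_rot"],o["wrist_force"],o["opening"])
c=calibration("wrist");a=camera("wrist");cv2.imwrite("pics/w1.png",a);import pickle;pickle.dump(c,open("c1.pkl","wb"))
cv2.imwrite("pics/s1.png",camera("scene"))
print(proj(c,np.array([.5355,.0008,.08])),-np.array(c["R"]).T@np.array(c["t"]))
E
```

```text
1.85 [ 0.50355155 -0.04362911  0.23074827] [-1.01011434e-04  9.81637637e-01  1.90754065e-01 -6.52557038e-04] [ 0.17164208 -0.05746033 -0.50543604] -0.0014492304356596476
(np.float64(222.99663311581563), np.float64(134.70729433393808)) [ 0.57759174 -0.01467717  0.37302621]
```

View pics/w1.png

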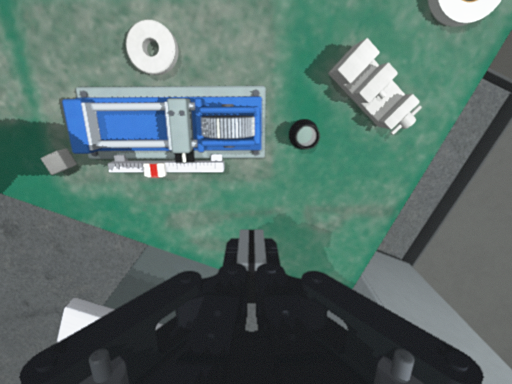

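The wrist view shows the fixture almost level in the image. The wheel is at about (228,128), the white line at (184,157), and the red band at (154,170).

```bash
cat >> h.py <<'E'
FY=np.array([-.374,.928]);FX=np.array([.928,.374])
def band(a,c,box):
    x0,y0,x1,y1=box;h=cv2.cvtColor(a,cv2.COLOR_BGR2HSV)
    m=cv2.inRange(h,(0,130,90),(8,255,255))|cv2.inRange(h,(172,130,90),(180,255,255))
    k=np.zeros_like(m);k[y0:y1,x0:x1]=255;m&=k
    q=cv2.findNonZero(m).reshape(-1,2).mean(0);return q,onz(c,*q,.04)
E
python3 - <<'E'
from h import *;import pickle
c=pickle.load(open("c1.pkl","rb"));a=cv2.imread("pics/w1.png")
q,R=band(a,c,(130,155,180,185));print("red",q,R)
g=cv2.cvtColor(a,cv2.COLOR_BGR2GRAY);print(g[148:168,172:200])
h=cv2.cvtColor(a,cv2.COLOR_BGR2HSV)
# bare wheel: non-blue low-saturation pixels inside cheeks
m=cv2.inRange(h,(0,0,0),(180,70,255));k=np.zeros_like(m);k[108:148,200:260]=255;m&=k
n,l,s,ce=cv2.connectedComponentsWithStats(m);i=1+s[1:,4].argmax();print(s[i],ce[i])
C=onz(c,s[i][0]+s[i][2]/2,s[i][1]+s[i][3]/2,.075);print("wheel",C)
# base edge direction from two upper base corners
for p in((78,88),(265,87)):print(onz(c,*p,.015))
E
```

```text
red [153.36363636 169.80519481] [0.45568228 0.06965296 0.04      ]
[[173 179 187 187 188 189 188 190 190 191 192 192 194 194 193 192 179 158
  131 119 102  77  78  77  76  80 101 115]
 [166 179 188 188 187 189 188 189 190 190 192 190 193 193 194 193 186 164
  133 109  79  61  80  99 100  96 101 112]
 [148 175 187 188 186 187 187 190 189 191 189 190 189 192 194 193 186 162
  123  89  54  56  96 126 127 116 109 110]
 [131 166 178 179 180 180 180 181 180 178 178 179 179 181 182 181 172 142
   93  58  40  70 122 156 159 146 126 117]
 [119 137 147 147 152 150 150 150 148 148 162 183 179 158 146 146 132  94
   51  30  34  64 123 161 167 162 153 141]
 [120 110  94  79  79  77  78  75  71  91 168 228 212 142  84  72  64  46
   33  30  34  63 118 159 164 162 161 158]
 [120 111  84  45  32  33  33  29  23  80 195 255 246 157  62  28  32  34
   34  35  36  62 119 160 164 161 161 162]
 [121 118  99  56  32  37  39  34  29  91 214 255 255 179  67  29  35  37
   39  38  37  61 118 161 164 163 160 162]
 [117 115  99  53  37  42  38  39  33  95 220 255 255 194  79  34  38  41
   40  40  37  57 115 1
[... 779 characters left out ...]
 208 199 202 225
  222 204 202 227 229 210 214 245 248 230]
 [238 231 250 246 224 232 251 240 212 234 245 226 221 247 248 230 227 247
  244 228 228 247 248 234 230 250 252 238]
 [240 233 248 247 226 228 250 248 234 240 249 239 229 247 251 240 234 249
  250 239 235 250 251 238 230 249 251 242]
 [245 242 250 249 236 227 249 251 246 245 250 246 237 244 250 246 244 251
  251 246 244 251 250 238 230 249 251 249]
 [249 249 250 249 238 227 247 250 250 249 250 250 248 249 250 250 249 250
  250 249 249 250 250 236 228 248 250 250]]
[ 201  116   54   23 1173] [227.81074169 126.60613811]
wheel [ 0.54399962 -0.00129898  0.075     ]
[0.51277732 0.1919154  0.015     ]
[ 0.60047551 -0.02394521  0.015     ]
```

```bash
python3 - <<'E'
from h import *;import pickle
c=pickle.load(open("c1.pkl","rb"));t=calibration("top")
L=onz(c,183.6,160.5,.04);R=onz(c,153.4,169.8,.04)
print("gap y",FY@(R-L)[:2],"x",FX@(R-L)[:2],L)
A=onz(c,201,127,.065);B=onz(c,255,127,.065);print("chord",FY@(A-B)[:2])
W=onz(c,228,127.5,.08)
yc=FY@((A+B)/2)[:2];xc=FX@W[:2];C=FY*yc+FX*xc
# top view: wheel patch centre
T=onz(t,297.6,176.6,.075)
o=get_obs();p=o["eef_pos"]
print("crown",C,"top",T,"top x,y",FX@T[:2],FY@T[:2],xc,yc)
print("tool shift x,y",FX@(C-p[:2])*1e3,-FY@(C-p[:2])*1e3)
print("jaw from crown y", FY@L[:2]-yc)
E
```

```text
gap y 0.03923667147657022 x -0.011943963358718744 [0.4814373  0.03770119 0.04      ]
chord 0.060185368687865656
crown [ 5.44672250e-01 -3.63345191e-04] top [0.53926525 0.00138556 0.075     ] top x,y 0.5009563525259186 -0.20039940081579366 0.5047848848255839 -0.2038285475387695
tool shift x,y 54.8323947313633 -25.685083991128987
jaw from crown y 0.05875770310247311
```

servo_tool --commands "0 0 0 53 -15 0 0; 0 0 0 0 0 60 0; 0 0 0 0 0 60 0; 0 0 0 0 0 15 0; 0 0 0 0 0 0 0"

```text
time_s: 2.58
eef_pos: [0.5474, -0.011, 0.0965]
eef_rot: [-0.0, 0.982, 0.189, -0.0]
wrist_force: [-0.4, 0.0, 0.7]
opening: -0.001
grasp_force: 0.0
```

```bash
python3 - <<'E'
from h import *
o=get_obs();print(o["time_s"],o["eef_pos"],o["eef_rot"],o["wrist_force"])
p=o["eef_pos"][:2];print(FX@p,FY@p)
c=calibration("wrist");a=camera("wrist");cv2.imwrite("pics/w2.png",a);b=camera("scene");cv2.imwrite("pics/s2.png",b)
x,y=proj(calibration("scene"),np.array(o["eef_pos"]));x,y=int(x),int(y);print(x,y)
s=cv2.resize(b[y-75:y+75,x-60:x+60],None,fx=3.0,fy=3.0,interpolation=cv2.INTER_CUBIC)
w=a[:,:]
cv2.imwrite("pics/w2c.png",np.hstack([s[:384],w[:, 80:500]]))
E
```

```text
2.575 [ 0.54737221 -0.01100603  0.09652669] [-1.78427894e-04  9.81886463e-01  1.89469603e-01 -4.59843332e-04] [-0.36381602  0.03344716  0.66483973]
0.5038451539906166 -0.21493079773946652
276 162
```

View pics/w2c.png

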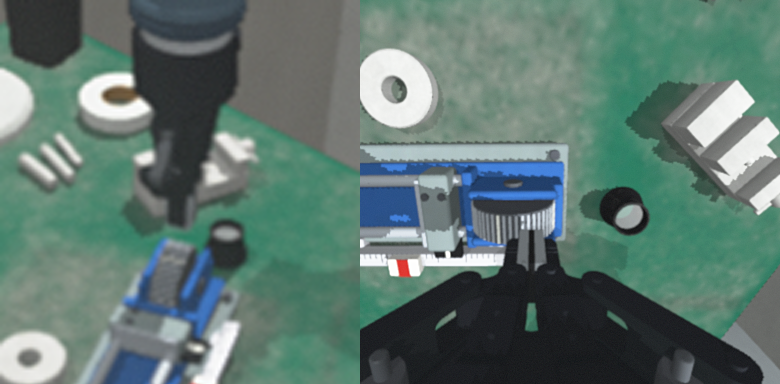

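servo_tool --commands "0 0 0 0 0 14 0; 0 0 0 0 0 7 0; 0 0 0 0 0 0 0"

```text
time_s: 3.05
eef_pos: [0.5486, -0.0104, 0.076]
eef_rot: [0.0, 0.982, 0.19, 0.001]
wrist_force: [0.0, 0.4, 6.6]
opening: -0.005
grasp_force: 3.0
```

servo_tool --commands "0 0 0 0 -6 0.5 0; 0 0 0 0 -6 0 0; 0 0 0 0 -6 0 0; 0 0 0 0 -6 0 0; 0 0 0 0 0 0 0"

```text
time_s: 3.68
eef_pos: [0.5392, 0.0127, 0.0758]
eef_rot: [0.0, 0.982, 0.191, 0.001]
wrist_force: [-0.6, 1.8, 6.1]
opening: -0.001
grasp_force: 3.4
```

servo_tool --commands "0 0 0 0 0 -15 0; 0 0 0 0 24 0 0; 0 0 0 0 0 0 0"

```text
time_s: 4.05
eef_pos: [0.5486, -0.0121, 0.0903]
eef_rot: [0.001, 0.982, 0.189, 0.001]
wrist_force: [0.0, -0.6, 0.4]
opening: -0.001
grasp_force: 0.0
```

```bash
cat >> h.py <<'E'
def gap():
    """fixture-y distance from white line to red band (mm), top view and wrist view"""
    out=[]
    for n in("top","wrist"):
        c=calibration(n);a=camera(n);g=cv2.cvtColor(a,cv2.COLOR_BGR2GRAY).astype(float)
        P0=np.array([.45568,.06965,.04]);u,v=[int(round(k)) for k in proj(c,P0)]
        q,R=band(a,c,(max(u-25,0),max(v-20,0),u+25,v+20))
        # brightness profile along fixture y, on the line's strip, relative to the band
        s=np.arange(-70,30,.5);pr=[]
        for k in s:
            w=[]
            for dx in(14,17,20,23):
                X=np.array([*(R[:2]+FY*k/1e3+FX*dx/1e3),.04]);x,y=proj(c,X)
                w.append(cv2.getRectSubPix(g.astype(np.float32),(1,1),(float(x),float(y)))[0,0])
            pr.append(np.mean(w))
        pr=np.array(pr)
        # white line: narrow bright peak flanked by black at 5 mm on both sides
        sc=pr-np.maximum(np.roll(pr,10),np.roll(pr,-10));sc[:12]=-999;sc[-12:]=-999
        i=sc.argmax();j=slice(i-5,i+6);w=np.clip(pr[j]-pr[j].min(),0,None)
        out.append((n,round(float((s[j]*w).sum()/w.sum()),1),round(float(sc[i])),np.round(R,4).tolist()))
    return out
E
python3 - <<'E'
from h import *
o=get_obs();print(o["time_s"],o["eef_pos"],FY@o["eef_pos"][:2]);print(*gap(),sep="\n")
cv2.imwrite("pics/t3.png",camera("top"))
E
```

```text
4.05 [ 0.54864428 -0.01211546  0.09025199] -0.21643610829868673Traceback (most recent call last):
  File "<stdin>", line 2, in <module>
  File "h.py", line 25, in gap
    q,R=band(a,c,(max(u-25,0),max(v-20,0),u+25,v+20))
        ~~~~^^^^^^^^^^^^^^^^^^^^^^^^^^^^^^^^^^^^^^^^^
  File "h.py", line 18, in band
    q=cv2.findNonZero(m).reshape(-1,2).mean(0);return q,onz(c,*q,.04)
      ^^^^^^^^^^^^^^^^^^^^^^^^^^
AttributeError: 'NoneType' object has no attribute 'reshape'
```

```bash
sed -i 's/for n in("top","wrist"):/for n in("wrist",):/' h.py
python3 - <<'E'
from h import *
print(*gap(),sep="\n")
c=calibration("wrist");a=camera("wrist");u,v=[int(k) for k in proj(c,np.array([.4687,.0537,.04]))];print(u,v)
cv2.imwrite("pics/w3.png",cv2.resize(a[v-70:v+70,max(u-90,0):u+90],None,fx=4,fy=4))
E
```

```text
('wrist', -33.2, 62, [0.4556, 0.0696, 0.04])
141 266
```

View pics/w3.png

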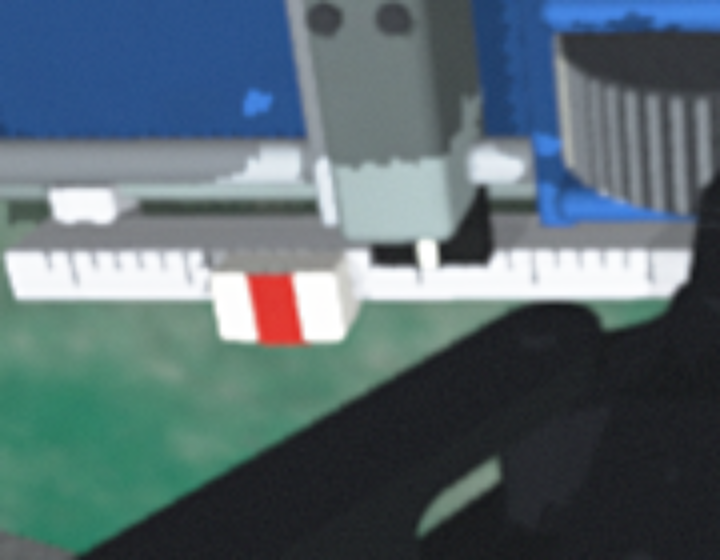

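The crop shows the white line at (427,252), to the right of the red band at (275,308). The jaw moved 6 mm on a 24 mm stroke, so there was no slip, and about 33 mm remains. I'll do longer strokes.

servo_tool --commands "0 0 0 0 2 10 0; 0 0 0 0 0 5 0; 0 0 0 0 -6 0 0; 0 0 0 0 -6 0 0; 0 0 0 0 -6 0 0"

```text
time_s: 4.82
eef_pos: [0.5419, 0.0044, 0.0754]
eef_rot: [0.001, 0.982, 0.19, 0.0]
wrist_force: [-2.1, -2.1, 7.7]
opening: -0.0
grasp_force: 4.0
```

servo_tool --commands "0 0 0 0 -6 0 0; 0 0 0 0 -5 0 0; 0 0 0 0 0 0 0; 0 0 0 0 0 -15 0; 0 0 0 0 29 0 0"

```text
time_s: 5.45
eef_pos: [0.5485, -0.0108, 0.0909]
eef_rot: [0.0, 0.981, 0.192, 0.0]
wrist_force: [0.7, -0.9, -0.3]
opening: -0.0
grasp_force: 0.0
```

servo_tool --commands "0 0 0 0 0 10 0; 0 0 0 0 0 5 0; 0 0 0 0 -6 0 0; 0 0 0 0 -6 0 0; 0 0 0 0 -6 0 0"

```text
time_s: 6.08
eef_pos: [0.5416, 0.0052, 0.0754]
eef_rot: [0.0, 0.982, 0.191, 0.0]
wrist_force: [-1.9, -1.8, 7.7]
opening: 0.005
grasp_force: 3.9
```

servo_tool --commands "0 0 0 0 -6 0 0; 0 0 0 0 -5 0 0; 0 0 0 0 0 0 0; 0 0 0 0 0 -15 0; 0 0 0 0 29 0 0"

```text
time_s: 6.7
eef_pos: [0.5481, -0.0104, 0.0909]
eef_rot: [-0.0, 0.981, 0.192, 0.0]
wrist_force: [0.7, -0.9, 0.0]
opening: 0.003
grasp_force: 0.0
```

```bash
sed -i 's/(14,17,20,23)/(11.5,12.5,13.5)/' h.py
python3 - <<'E'
from h import *
o=get_obs();print(o["time_s"],o["eef_pos"],FX@o["eef_pos"][:2],FY@o["eef_pos"][:2]);print(*gap(),sep="\n")
E
```

```text
6.7 [ 0.5480927  -0.01037341  0.09093857] 0.5047503690731038 -0.21461319816923083
('wrist', -17.4, 216, [0.4558, 0.0697, 0.04])
```

servo_tool --commands "0 0 0 0 0 10 0; 0 0 0 0 0 5 0; 0 0 0 0 -6 0 0; 0 0 0 0 -6 0 0; 0 0 0 0 -6 0 0"

```text
time_s: 7.38
eef_pos: [0.5415, 0.0051, 0.0753]
eef_rot: [0.0, 0.982, 0.191, -0.0]
wrist_force: [-1.3, -2.1, 7.5]
opening: 0.006
grasp_force: 4.0
```

servo_tool --commands "0 0 0 0 -6 0 0; 0 0 0 0 -5 0 0; 0 0 0 0 0 0 0; 0 0 0 0 0 -15 0; 0 0 0 0 29 0 0"

```text
time_s: 8.0
eef_pos: [0.5481, -0.0104, 0.0909]
eef_rot: [-0.0, 0.981, 0.192, 0.0]
wrist_force: [0.5, -0.7, 0.1]
opening: 0.003
grasp_force: 0.0
```

servo_tool --commands "0 0 0 0 0 10 0; 0 0 0 0 0 5 0; 0 0 0 0 -6 0 0; 0 0 0 0 -6 0 0; 0 0 0 0 -6 0 0"

```text
time_s: 8.62
eef_pos: [0.5415, 0.0053, 0.0754]
eef_rot: [0.0, 0.982, 0.191, 0.0]
wrist_force: [-1.2, -1.6, 7.6]
opening: 0.003
grasp_force: 3.9
```

servo_tool --commands "0 0 0 0 -6 0 0; 0 0 0 0 -5 0 0; 0 0 0 0 0 0 0; 0 0 0 0 0 -15 0; 0 0 0 0 29 0 0"

```text
time_s: 9.25
eef_pos: [0.5481, -0.0103, 0.0909]
eef_rot: [-0.0, 0.981, 0.192, 0.0]
wrist_force: [0.4, -0.3, 0.0]
opening: -0.001
grasp_force: 0.0
```

```bash
python3 - <<'E'
from h import *
o=get_obs();print(o["time_s"],o["eef_pos"],FX@o["eef_pos"][:2],FY@o["eef_pos"][:2]);print(*gap(),sep="\n")
c=calibration("wrist");a=camera("wrist");u,v=[int(k) for k in proj(c,np.array([.4587,.0697,.04]))];x0=max(u-60,0);print(u,v,x0)
cv2.imwrite("pics/w4.png",cv2.resize(a[v-45:v+45,x0:u+60],None,fx=6,fy=6))
E
```

```text
9.25 [ 0.54806008 -0.01031384  0.09094412] 0.5047423755551321 -0.21454570808143195
('wrist', -1.6, 217, [0.4557, 0.0698, 0.04])
115 269 55
```

View pics/w4.png

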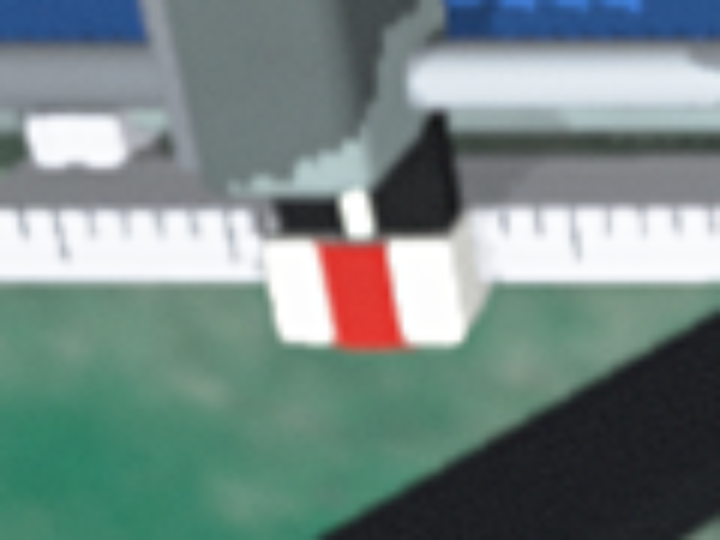

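The picture shows the line's end at (362,236), against a band centre of about (352,240). That is about 1.6 mm short, so one 6 mm stroke is left.

servo_tool --commands "0 0 0 0 -11 10 0; 0 0 0 0 0 5 0; 0 0 0 0 -3 0 0; 0 0 0 0 -3 0 0; 0 0 0 0 0 0 0"

```text
time_s: 9.98
eef_pos: [0.5415, 0.0047, 0.0751]
eef_rot: [0.0, 0.982, 0.191, -0.0]
wrist_force: [-2.1, -1.1, 7.9]
opening: 0.001
grasp_force: 4.1
```

servo_tool --commands "0 0 0 0 0 -15 0; 0 0 0 0 17 0 0; 0 0 0 0 0 0 0"

```text
time_s: 10.35
eef_pos: [0.5488, -0.013, 0.0898]
eef_rot: [0.0, 0.982, 0.19, 0.0]
wrist_force: [-0.0, -0.3, 0.5]
opening: 0.0
grasp_force: 0.0
```

```bash
python3 - <<'E'
from h import *
o=get_obs();print(o["time_s"],o["eef_pos"]);print(*gap(),sep="\n")
E
```

```text
10.35 [ 0.54879626 -0.01303355  0.08979505]
('wrist', 0.1, 217, [0.4558, 0.0697, 0.04])
```

The line is now centred in the band. I'll take the hand away upwards, then check from there.

servo_tool --commands "0 0 0 0 0 -40 0; 0 0 0 0 0 -50 0; 0 0 0 -40 30 -30 0; 0 0 0 -40 30 0 0; 0 0 0 0 0 0 0"

```text
time_s: 11.02
eef_pos: [0.4951, -0.0996, 0.2097]
eef_rot: [0.0, 0.982, 0.188, -0.0]
wrist_force: [0.1, 0.5, -0.6]
opening: -0.001
grasp_force: 0.0
```

```bash
python3 - <<'E'
from h import *
o=get_obs();print(o["time_s"],o["eef_pos"],o["wrist_force"]);print(*gap(),sep="\n")
c=calibration("wrist");a=camera("wrist");u,v=[int(k) for k in proj(c,np.array([.4687,.0597,.04]))]
cv2.imwrite("pics/w5.png",cv2.resize(a[max(v-75,0):v+60,max(u-90,0):u+90],None,fx=4,fy=4))
E
```

```text
11.025 [ 0.49513132 -0.09962911  0.20969799] [ 0.08103841  0.49580164 -0.6203682 ]
('wrist', 0.2, 218, [0.4561, 0.0697, 0.04])
```

View pics/w5.png

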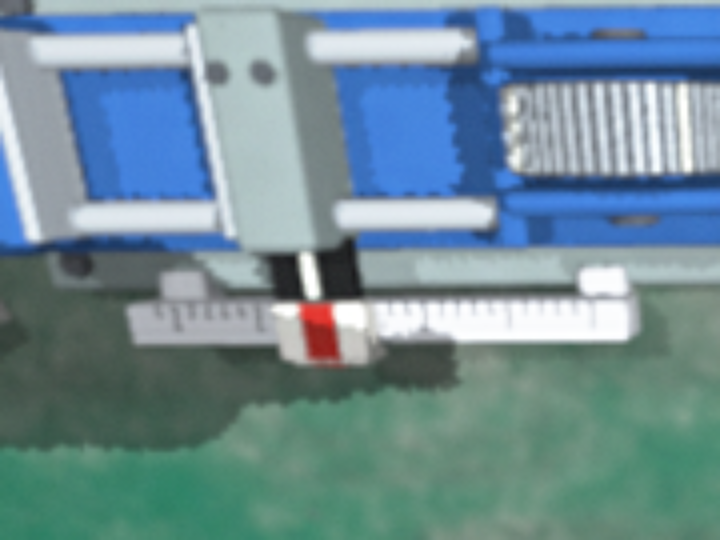

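The line's end at (315,297) meets the middle of the red band, whose top is at about (316,306). The hand is clear, so I'll hand in.

```bash
python3 -c "
from bench import *
print(hand_in())"
```

```text
the job is handed in; nothing more can be done
None
```

The white line stands within about 0.2 mm of the red band's centre, moved only by wheel strokes; the hand is clear, and I handed the job in just after 11 s.

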